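# Fetch the leveler from behind the shaker and the tamper

### The job

Please get the coffee leveler from the back of the wooden tool caddy: first stand the sugar shaker and the tamper, which block it, upright on the metal tray, without shifting the leveler, then lift the leveler out and set it flat in the middle of the round rubber pad on the tamping block. After that put the shaker and the tamper back upright in the caddy, each on the very spot where it stood at the start. Never let the shaker or the tamper fall over, and leave the pitcher, the cup and the portafilter where they are.

Things in the scene. Friction and masses are not known exactly. Their poses are not given: they have to be found in the camera images.
- caddy: Tool caddy, fixed: brown wooden board 150 (x) x 210 (y) x 12 mm, back wall 60 mm high on its far (+x) edge, inner face at x = +63. Origin: centre of underside; x roughly away from the robot (yaw within 0.2). Flush round black spots, 66 mm: front ones at (x, y) = (-32, +58) and (-32, -58), where shaker and tamper stand (which is where varies), back one at (15, 0), under the leveler.
- side_tray: Shallow rectangular grey metal tray, fixed, empty at the start: 140 (x) x 220 (y) mm, its inside floor 12 mm above the underside, the thin rim (3 mm) 21 mm high, on a black plastic foot. Origin: centre of the underside. Room for both shaker and tamper side by side along y.
- tamp_block: Tamping block, fixed: square light wooden block 120 x 120 x 18 mm high with a flush round black rubber pad, 80 mm across, in the middle of its top. Origin: centre of the underside.
- leveler_c (a point): Coffee leveler, loose: low round metal puck, 58 mm diameter, 38 mm high, steel below and darker above, 0.25 kg, on the caddy's back spot at the start. The point is its centre, 19 mm above its foot; z up along its axis. Grasp across the diameter.
- shaker_c (a point): Sugar shaker, loose: white round bottle with a red domed cap, 58 mm largest diameter, 125 mm tall, about 0.3 kg. The point is its centre, 62.5 mm above its foot; z up along its axis. Grasp across the white body.
- tamper_c (a point): Coffee tamper, loose, 93 mm tall, about 0.4 kg: steel disc foot 58 mm across, 22 mm high; 23 mm neck; pear-shaped light wooden grip 38 mm thick, 48 to 93 mm above its underside. The point is its centre line half-way up, 46.5 mm above its underside; z up along its axis. Grasp the wooden grip 70 mm up.
- pitcher: Bystander: small steel milk pitcher 72 x 120 x 85 mm, at the left end of the counter. Origin: centre of the underside. Leave alone.
- cup: Bystander: white porcelain cup 80 x 105 x 58 mm, upside down, at the far right. Origin: centre of the underside. Leave alone.
- portafilter: Bystander: portafilter with black handle, 225 x 93 x 38 mm, at the right end of the counter. Origin: centre of the underside. Leave alone.
There are look-alikes about, which are no part of the job. What is shaped like the part that bears tamper_c but orange is not meant.

How it is judged:
By the outcome, as a careful person would: the job done as asked, in the order asked, and still so for the second after the job is handed in, with the robot touching nothing.
It also fails if it takes over 147 s, if anything falls off the work surface, if the arm or the gripper's body presses on something with over 40 N, if the wrist force passes 120 N, or if a joint passes its speed limit or range.

### The arm

A 6-joint arm with a two-finger parallel gripper is mounted at the origin on a cart in front of the work surface, level with it; the furniture and walls round the work are solid. World frame = base frame: x ahead of the robot, y to its left, z up, the work surface at z = 0. Lengths are in m, angles in rad, forces in N, time in s.
With the tool pointing down it reaches from about 0.3 to 0.85 m from the base axis. Payload 4.2 kg.
Tool frame: the origin (TCP) lies midway between the tips of the shut fingers; the grasp point (between the pads) lies 19 mm behind it; z points along the fingers, y is the line along which they close (so a half turn about z gives the same grasp; the last joint's range is limited). The gripper opens to 91 mm and grips with 3 to 60 N. Pads are 32 mm wide; open, the fingers measure 118 mm over their backs; the gripper's body (76 mm by 178 mm) begins 60 mm behind the grasp point.
Start: joints at [-1.266, 0.32, 1.565, -0, 1.257, -0.02], TCP at [0.183, -0.545, 0.214] pointing down, gripper open.
Joint ranges: [-3.11, 3.11], [-0.84, 2.01], [0.21, 2.61], [-1.34, 4.49], [0.05, 2.63], [-2.56, 2.56]. Speed limits (rad/s): [2.57, 2.57, 3.14, 3.14, 3.14, 3.14].

### API

Orientations are given as [roll, pitch, yaw] about the fixed x, y, z axes, in that order (R = Rz(yaw) Ry(pitch) Rx(roll)).
In Python, from bench import * gives the robot as it stands.
- The arm moves only by the tool servo_tool, never from a script. Its argument "deltas" is a list that holds one entry, the list of rows, each a list of 7 numbers: the shift along the tool's x, y, z in mm, then the turn, a rotation vector about the tool's x, y, z in rad, then the opening, from 0 (shut) to 1 (fully open). In form: [[[tx, ty, tz, rx, ry, rz, jaw], ...]]. A call has 1 to 10 rows; each row shifts and turns the commanded pose from where the row before left it, along the tool's axes as they then stand; what a row does not reach is not made up. A row lasts 1/10 s, in which the tool goes at most 50 mm and 8.59 degrees, less where a joint would pass 70% of its speed; a pose out of reach is approached as far as the arm can. A call with a gripper value outside its range is refused whole. The fingers move at their own pace and stop on an object; the grip force is fixed at half the most. Time passes only in rows, so rows that do not move let the fingers close. It gives the time, the measured TCP pose, the force, the opening and the grip force at its end, in the units of the state.
- state(): the state, without advancing time (a new reading comes with each control period).
- capture(name): name is "side" or "top"; returns the picture (480x640x3 uint8, red, green, blue); there is no depth.
- calibration(name): a dict with "fovy" (degrees; the focal length in pixels is half the picture's height over the tangent of half this angle, whatever the lens; pixels are square), "cx", "cy" (the principal point, pixels), "world_from_camera" (4x4, takes a point from camera to world coordinates). Camera axes: x right, y up, looking along -z (the intrinsics and any distortion apply to the point x, -y, -z); pixel columns grow to the right and rows downward; lengths in m; the calibration is good to about 2 mm. A picture is of the moment at which its call begins. calibration takes no time and is no camera call.
- job_done(): hands the job in; it is judged then, once.
The state is a dict: "t": time; "q": joint angles; "qd": joint speeds; "joint_torque": joint torques, N m; "ee_pos": TCP position; "eef_rot": TCP orientation; "force": force on the tool from outside, world axes, zero at the start; "moment": the same for the moment, N m; "width": finger opening in m; "grip_force": force on a finger pad.
Only numpy, scipy, OpenCV 4.12 (cv2) and the standard library are available. Lean on these libraries where they do the work, as an engineer would, in place of code of your own. Each camera call takes 0.05 s, during which the arm holds its last target. There are 200 camera calls.

## Working session

There is one attempt and no reset: what is moved stays moved. The work goes in short steps, Python scripts to look and compute and a tool call to move; the robot and the scene stay as the last step left them, time stands still between calls to the robot, and variables do not carry over. Pictures are saved under pics/ and viewed, at most 14 in all, crops included, and the job is handed in when it is done.

Besides the shell and the picture viewer there is one more tool, called after "Call:" as name([rows], argument=value, ...), one row to a line, values as JSON. servo_tool: Moves the arm, as the interface text tells. Its arguments: {"type":"object","properties":{"deltas":{"type":"array","items":{"type":"array","items":{"type":"array","items":{"type":"number"}}}}},"required":["deltas"]}

```bash
mkdir -p pics; ls; python3 - <<'E'
from bench import *
import cv2
for n in("side","top"):
    c=calibration(n);print(n,c)
    cv2.imwrite(f"pics/{n}0.png",capture(n)[:,:,::-1])
print(state())
E
```

```text
pics
side {'fovy': 42.04053236268486, 'cx': 317.9875159218722, 'cy': 242.98755250573572, 'world_from_camera': array([[ 0.90595043, -0.35916186,  0.22417978,  0.97963546],
       [ 0.42335029,  0.77512719, -0.4689908 , -0.9147097 ],
       [-0.00532424,  0.51978899,  0.85427809,  1.70707548],
       [ 0.        ,  0.        ,  0.        ,  1.        ]])}
top {'fovy': 42.44400209701417, 'cx': 325.73037780517564, 'cy': 241.02487666453587, 'world_from_camera': array([[-0.34858354,  0.78688122, -0.50922241, -0.45708724],
       [-0.93715933, -0.28397784,  0.20270413,  0.35697409],
       [ 0.01489619,  0.54788186,  0.83642308,  1.71095555],
       [ 0.        ,  0.        ,  0.        ,  1.        ]])}
{'t': 0.1, 'q': array([-1.26601465e+00,  3.20223741e-01,  1.56555927e+00, -3.01083724e-05,
        1.25742282e+00, -2.00047797e-02]), 'qd': array([ 2.04372593e-05, -2.13511534e-03, -1.73317515e-03,  1.07239856e-03,
        1.88579708e-03, -5.68823659e-04]), 'joint_torque': array([ 5.45096445e-04, -4.13333094e+01, -2.32509291e+01,  7.29640061e-02,
        4.21560800e-02, -5.43398346e-05]), 'ee_pos': array([ 0.18333604, -0.5444997 ,  0.21320593]), 'eef_rot': array([-3.13997923e+00, -3.64762470e-06,  3.24795754e-01]), 'force': array([ 0.46675025, -0.40701404,  0.37283341]), 'moment': array([-0.01151206,  0.04688093,  0.01906459]), 'grip_force': 0.0, 'width': 0.09112484721713007}
```

View pics/side0.png

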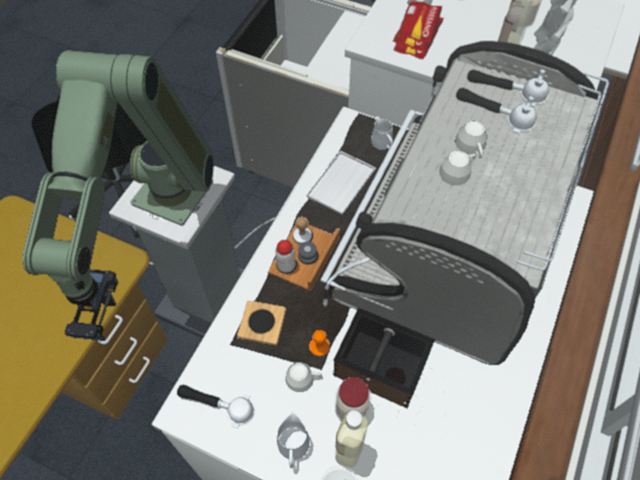

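View pics/top0.png

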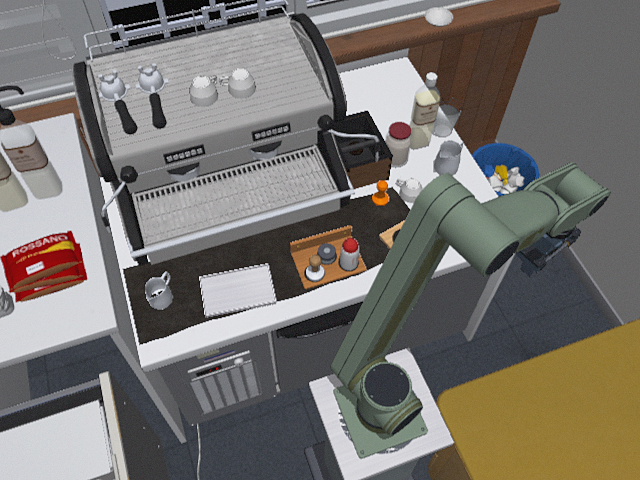

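The side picture shows the tray at (340,180). The caddy is at (305,255), with the shaker at (286,256), the tamper at (302,232) and the leveler at (308,252). The tamping block is at (261,321), and an orange look-alike tamper is at (319,343). The top picture shows the tray at (238,290), the tamper at (315,268), the leveler at (327,254), the shaker at (349,253) and the orange one at (381,192). The wooden-grip tamper on the caddy fits the description and the orange one doesn't. I'll confirm this in enlarged crops.

```bash
python3 - <<'E'
import cv2
s=cv2.imread("pics/side0.png");t=cv2.imread("pics/top0.png")
cv2.imwrite("pics/s_crop.png",cv2.resize(s[205:365,225:345],None,fx=5,fy=5,interpolation=cv2.INTER_CUBIC)[:,:][:800].copy()[0:600] if 0 else cv2.resize(s[205:355,225:345],None,fx=4,fy=4,interpolation=cv2.INTER_CUBIC))
cv2.imwrite("pics/t_crop.png",cv2.resize(t[170:320,190:390],None,fx=4,fy=4,interpolation=cv2.INTER_CUBIC))
E
```

```text
(no output)
```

View pics/s_crop.png

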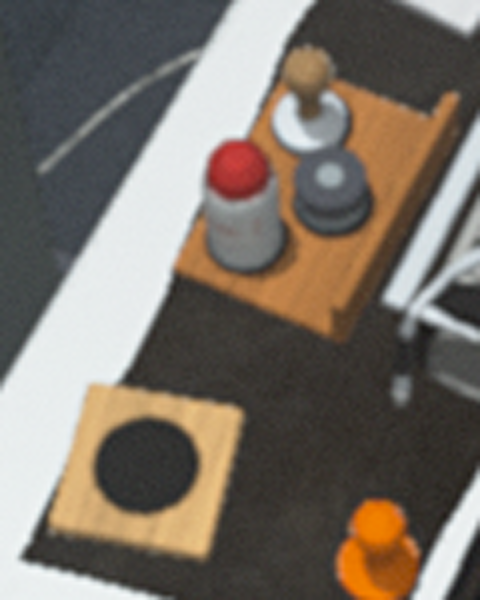

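View pics/t_crop.png

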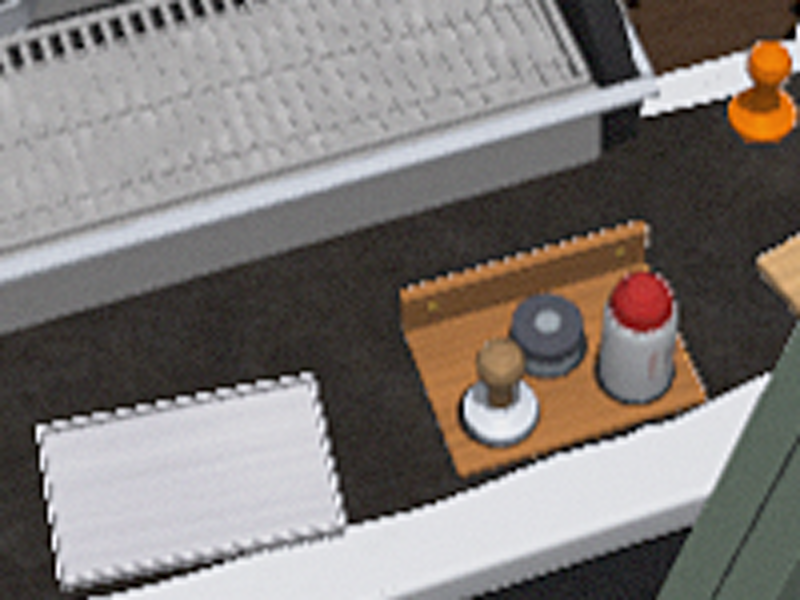

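The crops confirm the wooden-grip steel tamper at side (302,228) and top (315,265). The orange one is the look-alike. The shaker, leveler, block and tray are all clear, so I'll measure them now.

```bash
cat > h.py <<'E'
import numpy as np, cv2
from bench import *
def ray(n,p):
    c=calibration(n);f=240/np.tan(np.radians(c["fovy"])/2);T=c["world_from_camera"]
    d=T[:3,:3]@np.array([(p[0]-c["cx"])/f,-(p[1]-c["cy"])/f,-1]);return T[:3,3],d/np.linalg.norm(d)
def onz(n,p,z):
    o,d=ray(n,p);return o+d*(z-o[2])/d[2]
def tri(ps,pt):
    (a,u),(b,v)=ray("side",ps),ray("top",pt)
    k=np.linalg.lstsq(np.c_[u,-v],b-a,rcond=None)[0];A,B=a+u*k[0],b+v*k[1]
    return (A+B)/2,np.linalg.norm(A-B)
def blob(img,lo,hi,box):
    x0,y0,x1,y1=box;h=cv2.cvtColor(img[y0:y1,x0:x1],cv2.COLOR_BGR2HSV)
    m=cv2.inRange(h,lo,hi);n,l,s,c=cv2.connectedComponentsWithStats(m);i=1+s[1:,4].argmax()
    return c[i]+[x0,y0],s[i,4],(l==i)
E
python3 - <<'E'
from h import *
np.set_printoptions(precision=4,suppress=True)
s=cv2.imread("pics/side0.png");t=cv2.imread("pics/top0.png")
S=lambda u,v:((u+.5)/4-.5+225,(v+.5)/4-.5+205)
T=lambda u,v:((u+.5)/4-.5+190,(v+.5)/4-.5+170)
a,b=[blob(i,(0,170,90),(6,255,255),bx) for i,bx in((s,(270,230,300,260)),(t,(335,230,365,260)))]
print("cap",a[:2],b[:2],tri(a[0],b[0]))
a,b=[blob(i,(8,80,60),(20,200,210),bx) for i,bx in((s,(294,213,310,227)),(t,(306,252,324,265)))]
print("grip",a[:2],b[:2],tri(a[0],b[0]))
print("grip hand",tri(S(308,72),T(500,360)))
print("lev",tri(S(330,177),T(547,320)))
print("levtop z50",onz("side",S(330,177),.05),onz("top",T(547,320),.05))
for n,p in(("FL",T(462,474)),("FR",T(705,398))):print("caddy",n,onz("top",p,.006))
print("FR side",onz("side",S(175,271),.006))
for n,p in(("BL",T(402,290)),("BR",T(646,224))):print("wall",n,onz("top",p,.06))
print("wall side",onz("side",S(452,95),.06),onz("side",S(333,310),.06))
for p in((42,428),(312,376),(343,524),(64,582)):print("tray",onz("top",T(*p),.021))
for p in((92,387),(242,408),(210,555),(50,528)):print("block",onz("side",S(*p),.018 ))
g=cv2.cvtColor(s,cv2.COLOR_BGR2GRAY)[300:340,243:283]
m=(g<75).astype(np.uint8);c=max(cv2.findContours(m[5:36,3:35].copy(),0,1)[0],key=cv2.contourArea)
e=cv2.fitEllipse(c);print(e);print("pad",onz("side",(e[0][0]+246,e[0][1]+305),.018))
E
```

```text
cap (array([283.7638, 246.7402]), np.int32(127)) (array([350.1034, 245.    ]), np.int32(145)) (array([ 0.4752, -0.0953,  0.1152]), np.float64(0.00028277108910941166))
grip (array([301.1204, 222.4074]), np.int32(108)) (array([312.7297, 258.4378]), np.int32(185)) (array([0.4792, 0.0215, 0.0914]), np.float64(0.008469257709530557))
grip hand (array([0.4779, 0.0196, 0.0886]), np.float64(0.0005557610562424521))
lev (array([ 0.5233, -0.0369,  0.0483]), np.float64(0.0012897890857575492))
levtop z50 [ 0.5234 -0.0384  0.05  ] [ 0.5227 -0.0361  0.05  ]
caddy FL [0.4372 0.0663 0.006 ]
caddy FR [ 0.4363 -0.1398  0.006 ]
FR side [ 0.4388 -0.1422  0.006 ]
wall BL [0.5826 0.0651 0.06  ]
wall BR [ 0.5761 -0.1416  0.06  ]
wall side [0.5805 0.0639 0.06  ] [ 0.5778 -0.1466  0.06  ]
tray [0.5804 0.3649 0.021 ]
tray [0.5539 0.1517 0.021 ]
tray [0.4192 0.1692 0.021 ]
tray [0.4441 0.3821 0.021 ]
block [ 0.4318 -0.2617  0.018 ]
block [ 0.5415 -0.2299  0.018 ]
block [ 0.5729 -0.3441  0.018 ]
block [ 0.4581 -0.3744  0.018 ]
((15.114602088928223, 15.979747772216797), (21.974225997924805, 24.533058166503906), 72.9970932006836)
pad [ 0.4983 -0.3013  0.018 ]
```

The points agree with each other. The caddy is at about (0.508,-0.037) with yaw about -0.02. That predicts the leveler at (0.523,-0.037), the shaker at (0.475,-0.095) and the tamper at (0.478,0.020), as measured. The tray is at (0.499,0.267) with yaw -0.12, and the pad is at (0.50,-0.302).

Call:
servo_tool([
  [[0, 0, -4, 0, 0, -0.1246, 1], [0, 0, -4, 0, 0, -0.1246, 1], [0, 0, -4, 0, 0, -0.1246, 1], [0, 0, -4, 0, 0, -0.1246, 1], [0, 0, -4, 0, 0, -0.1246, 1], [0, 0, -4, 0, 0, -0.1246, 1], [0, 0, -4, 0, 0, -0.1246, 1], [0, 0, -4, 0, 0, -0.1246, 1], [0, 0, -4, 0, 0, -0.1246, 1], [0, 0, -4, 0, 0, -0.1246, 1]],
])

```text
t: 1.1
ee_pos: [0.1834, -0.5446, 0.2536]
eef_rot: [-3.141, -0.001, 1.576]
force: [-0.3, -0.2, 0.2]
width: 0.0908
grip_force: 0.0
```

```bash
python3 - <<'E'
from h import *
S=lambda u,v:((u+.5)/4-.5+225,(v+.5)/4-.5+205)
T=lambda u,v:((u+.5)/4-.5+190,(v+.5)/4-.5+170)
print("wand tip z.03-.15",onz("side",S(400,395),.03),onz("side",S(400,395),.15))
print("machine foot",onz("top",T(600,158),0),onz("top",T(2,330),0))
print("rail end",tri(S(385,300),T(655,88)))
for z in(.05,.1,.15):print("rail",z,onz("top",T(655,88),z),onz("top",T(5,270),z),onz("side",S(470,150),z))
E
```

```text
wand tip z.03-.15 [ 0.64624697 -0.17582483  0.03      ] [ 0.67010196 -0.22869435  0.15      ]
machine foot [ 0.69087695 -0.14802423  0.        ] [6.94058398e-01 3.73117788e-01 2.22044605e-16]
rail end (array([ 0.63254217, -0.16836152,  0.15825077]), np.float64(0.003725640197241303))
rail 0.05 [ 0.71008843 -0.20366426  0.05      ] [0.7153045  0.35694714 0.05      ] [0.61151749 0.02938844 0.05      ]
rail 0.1 [ 0.67495276 -0.18678728  0.1       ] [0.68001181 0.35694795 0.1       ] [0.62262495 0.00090156 0.1       ]
rail 0.15 [ 0.63981709 -0.1699103   0.15      ] [0.64471912 0.35694876 0.15      ] [ 0.63373241 -0.02758532  0.15      ]
```

Call:
servo_tool([
  [[38, 20, 0, 0, 0, 0, 1], [38, 20, 0, 0, 0, 0, 1], [38, 20, 0, 0, 0, 0, 1], [38, 20, 0, 0, 0, 0, 1], [38, 20, 0, 0, 0, 0, 1], [38, 20, 0, 0, 0, 0, 1], [38, 20, 0, 0, 0, 0, 1], [38, 20, 0, 0, 0, 0, 1], [38, 20, 0, 0, 0, 0, 1], [38, 20, 0, 0, 0, 0, 1]],
])

```text
t: 2.1
ee_pos: [0.3837, -0.1632, 0.2538]
eef_rot: [-3.141, 0.0, 1.571]
force: [1.1, 0.3, 0.1]
width: 0.0913
grip_force: 0.0
```

Call:
servo_tool([
  [[38, 19, 0, 0, 0, 0, 1], [38, 19, 0, 0, 0, 0, 1], [38, 19, 0, 0, 0, 0, 1], [38, 19, 0, 0, 0, 0, 1], [33, 19, 0, 0, 0, 0, 1], [0, 0, 0, 0, 0, 0, 1], [0, 0, 0, 0, 0, 0, 1]],
])

```text
t: 2.8
ee_pos: [0.4782, 0.0204, 0.2533]
eef_rot: [-3.14, 0.001, 1.573]
force: [-0.1, -0.7, 0.5]
width: 0.0916
grip_force: 0.0
```

Call:
servo_tool([
  [[0, 0, 38, 0, 0, 0, 1], [0, 0, 38, 0, 0, 0, 1], [0, 0, 38, 0, 0, 0, 1], [0, 0, 38, 0, 0, 0, 1], [0, 0, 26, 0, 0, 0, 1], [0, 0, 12, 0, 0, 0, 1], [0, 0, 0, 0, 0, 0, 1], [0, 0, 0, 0, 0, 0, 1]],
])

```text
t: 3.6
ee_pos: [0.4785, 0.0191, 0.0644]
eef_rot: [3.141, 0.0, 1.569]
force: [0.0, -0.5, 0.0]
width: 0.0916
grip_force: 0.0
```

```bash
python3 - <<'E'
from h import *
o=[]
for n,(x,y) in(("side",(250,180)),("top",(270,200))):
    im=capture(n)[:,:,::-1];cv2.imwrite(f"pics/{n}1.png",im);o.append(cv2.resize(im[y:y+110,x:x+110],None,fx=3.6,fy=3.6,interpolation=cv2.INTER_CUBIC))
cv2.imwrite("pics/c1.png",np.hstack(o))
E
```

```text
(no output)
```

View pics/c1.png

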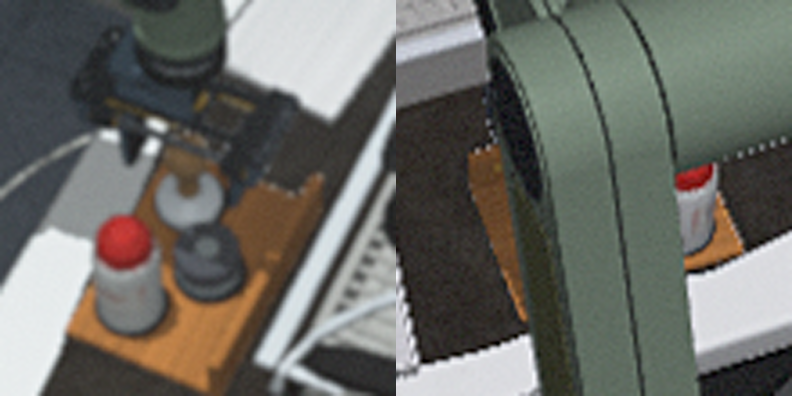

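The open fingers straddle the tamper, with the left tip at crop (130,155), the right tip at (240,195) and the tamper between them at (188,180). The shaker and leveler are clear. I'll close on it.

Call:
servo_tool([
  [[0, 0, 0, 0, 0, 0, 0.6], [0, 0, 0, 0, 0, 0, 0.5], [0, 0, 0, 0, 0, 0, 0.4], [0, 0, 0, 0, 0, 0, 0.3], [0, 0, 0, 0, 0, 0, 0.2], [0, 0, 0, 0, 0, 0, 0.1], [0, 0, 0, 0, 0, 0, 0], [0, 0, 0, 0, 0, 0, 0], [0, 0, 0, 0, 0, 0, 0], [0, 0, 0, 0, 0, 0, 0]],
])

```text
t: 4.7
ee_pos: [0.4783, 0.0201, 0.0639]
eef_rot: [-3.141, 0.0, 1.571]
force: [-1.3, -0.0, 0.3]
width: 0.0353
grip_force: 30.0
```

Call:
servo_tool([
  [[0, 0, -5, 0, 0, 0, 0], [0, 0, -15, 0, 0, 0, 0], [0, 0, -20, 0, 0, 0, 0], [0, 0, -20, 0, 0, 0, 0], [0, 0, -20, 0, 0, 0, 0], [10, 1, 0, 0, 0, 0, 0], [20, 2, 0, 0, 0, 0, 0], [30, 3, 0, 0, 0, 0, 0], [30, 3, 0, 0, 0, 0, 0], [30, 3, 0, 0, 0, 0, 0]],
])

```text
t: 5.7
ee_pos: [0.4897, 0.1416, 0.1425]
eef_rot: [-3.14, 0.0, 1.571]
force: [0.5, -0.2, -3.2]
width: 0.035
grip_force: 30.0
```

Call:
servo_tool([
  [[30, 3, 0, 0, 0, 0, 0], [30, 3, 0, 0, 0, 0, 0], [30, 3, 0, 0, 0, 0, 0], [30, 3, 0, 0, 0, 0, 0], [30, 2, 0, 0, 0, 0, 0], [20, 2, 0, 0, 0, 0, 0], [7, 2, 0, 0, 0, 0, 0], [0, 0, 0, 0, 0, 0, 0], [0, 0, 0, 0, 0, 0, 0]],
])

```text
t: 6.6
ee_pos: [0.5082, 0.3159, 0.1435]
eef_rot: [-3.141, 0.002, 1.57]
force: [0.4, -0.1, -3.7]
width: 0.0354
grip_force: 30.0
```

```bash
python3 - <<'E'
from h import *
o=[]
for n,(x,y) in(("side",(290,120)),("top",(190,220))):
    im=capture(n)[:,:,::-1];cv2.imwrite(f"pics/{n}2.png",im);o.append(cv2.resize(im[y:y+110,x:x+110],None,fx=3.6,fy=3.6,interpolation=cv2.INTER_CUBIC))
cv2.imwrite("pics/c2.png",np.hstack(o))
E
```

```text
(no output)
```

View pics/c2.png

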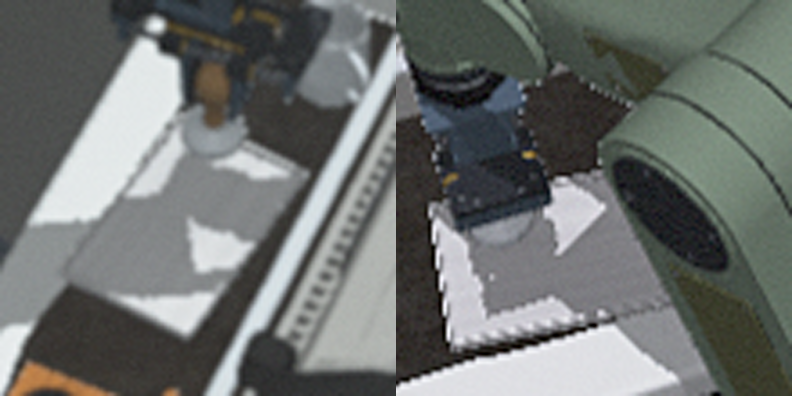

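The tamper hangs upright over the left part of the tray (foot at side crop (213,130), top crop (505,230)). I'll lower it now.

Call:
servo_tool([
  [[0, 0, 20, 0, 0, 0, 0], [0, 0, 20, 0, 0, 0, 0], [0, 0, 20, 0, 0, 0, 0], [0, 0, 10, 0, 0, 0, 0], [0, 0, 4, 0, 0, 0, 0], [0, 0, 2, 0, 0, 0, 0], [0, 0, 1, 0, 0, 0, 0], [0, 0, 1, 0, 0, 0, 0], [0, 0, 0, 0, 0, 0, 0], [0, 0, 0, 0, 0, 0, 0]],
])

```text
t: 7.7
ee_pos: [0.5087, 0.3172, 0.0663]
eef_rot: [3.141, -0.0, 1.571]
force: [-0.4, 0.5, -3.2]
width: 0.0348
grip_force: 30.0
```

Call:
servo_tool([
  [[0, 0, 1, 0, 0, 0, 0], [0, 0, 1, 0, 0, 0, 0], [0, 0, 0, 0, 0, 0, 0]],
])

```text
t: 8.0
ee_pos: [0.5086, 0.3171, 0.064]
eef_rot: [3.141, -0.0, 1.571]
force: [0.3, 0.8, -2.4]
width: 0.035
grip_force: 30.0
```

Call:
servo_tool([
  [[0, 0, 1, 0, 0, 0, 0], [0, 0, 0, 0, 0, 0, 0]],
])

```text
t: 8.2
ee_pos: [0.5086, 0.3173, 0.0639]
eef_rot: [3.141, -0.001, 1.571]
force: [-1.8, -0.9, 4.2]
width: 0.0348
grip_force: 30.0
```

Call:
servo_tool([
  [[0, 0, 0, 0, 0, 0, 0.45], [0, 0, 0, 0, 0, 0, 0.6], [0, 0, 0, 0, 0, 0, 0.8], [0, 0, 0, 0, 0, 0, 1], [0, 0, 0, 0, 0, 0, 1], [0, 0, 0, 0, 0, 0, 1], [0, 0, -15, 0, 0, 0, 1], [0, 0, -30, 0, 0, 0, 1], [0, 0, -35, 0, 0, 0, 1], [0, 0, -35, 0, 0, 0, 1]],
])

```text
t: 9.2
ee_pos: [0.5083, 0.3169, 0.1789]
eef_rot: [-3.141, 0.001, 1.571]
force: [0.1, 0.4, -0.2]
width: 0.0909
grip_force: 0.0
```

Call:
servo_tool([
  [[0, 0, -30, 0, 0, 0, 1], [0, 0, -30, 0, 0, 0, 1], [-40, 0, 0, 0, 0, 0, 1], [-40, -3, 0, 0, 0, 0, 1], [-40, -3, 0, 0, 0, 0, 1], [-40, -4, 0, 0, 0, 0, 1], [-40, -4, 0, 0, 0, 0, 1], [-40, -4, 0, 0, 0, 0, 1], [-40, -4, 0, 0, 0, 0, 1], [-40, -4, 0, 0, 0, 0, 1]],
])

```text
t: 10.2
ee_pos: [0.4821, -0.0045, 0.2381]
eef_rot: [3.141, 0.0, 1.571]
force: [1.0, 0.0, 0.8]
width: 0.0911
grip_force: 0.0
```

Call:
servo_tool([
  [[-40, -3, 0, 0, 0, 0, 1], [-30, -3, 0, 0, 0, 0, 1], [-20, -1, 0, 0, 0, 0, 1], [0, 0, 0, 0, 0, 0, 1], [0, 0, 0, 0, 0, 0, 1]],
])

```text
t: 10.7
ee_pos: [0.4754, -0.0928, 0.2379]
eef_rot: [3.142, -0.001, 1.57]
force: [0.4, -0.4, 0.6]
width: 0.0909
grip_force: 0.0
```

Call:
servo_tool([
  [[-2, 0, 30, 0, 0, 0, 1], [0, 0, 35, 0, 0, 0, 1], [0, 0, 35, 0, 0, 0, 1], [0, 0, 30, 0, 0, 0, 1], [0, 0, 25, 0, 0, 0, 1], [0, 0, 15, 0, 0, 0, 1], [0, 0, 0, 0, 0, 0, 1], [0, 0, 0, 0, 0, 0, 1]],
])

```text
t: 11.5
ee_pos: [0.476, -0.0941, 0.0683]
eef_rot: [3.141, -0.0, 1.572]
force: [0.5, -0.4, -0.0]
width: 0.0913
grip_force: 0.0
```

```bash
python3 - <<'E'
from h import *
o=[]
for n,(x,y) in(("side",(250,120)),("top",(190,200))):
    im=capture(n)[:,:,::-1];cv2.imwrite(f"pics/{n}3.png",im);o.append(cv2.resize(im[y:y+170,x:x+170],None,fx=2.35,fy=2.35,interpolation=cv2.INTER_CUBIC))
cv2.imwrite("pics/c3.png",np.hstack(o))
E
```

```text
(no output)
```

View pics/c3.png

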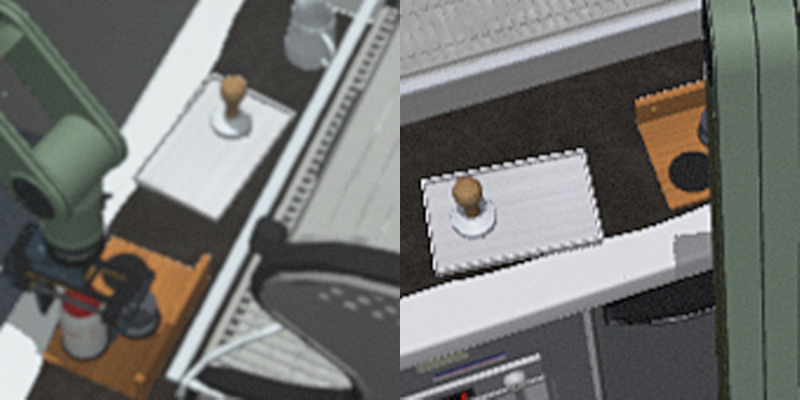

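The tamper stands upright on the tray (side crop (232,110), top crop (472,205)). The freed black spot is visible at top crop (687,172). The gripper straddles the shaker, so I'll close.

Call:
servo_tool([
  [[0, 0, 0, 0, 0, 0, 0.8], [0, 0, 0, 0, 0, 0, 0.7], [0, 0, 0, 0, 0, 0, 0.6], [0, 0, 0, 0, 0, 0, 0.5], [0, 0, 0, 0, 0, 0, 0.4], [0, 0, 0, 0, 0, 0, 0.3], [0, 0, 0, 0, 0, 0, 0.3], [0, 0, 0, 0, 0, 0, 0.3]],
])

```text
t: 12.4
ee_pos: [0.4758, -0.095, 0.0681]
eef_rot: [3.141, 0.0, 1.571]
force: [1.9, 0.2, 1.7]
width: 0.0577
grip_force: 30.0
```

```bash
python3 - <<'E'
from h import *
t=cv2.imread("pics/top3.png")
h=cv2.cvtColor(t,cv2.COLOR_BGR2HSV)[255:290,295:335]
m=((h[...,2]<80)).astype(np.uint8)
n,l,s,c=cv2.connectedComponentsWithStats(m);print(s,c)
cs=max(cv2.findContours((l==l[18,12]).astype(np.uint8) if l[18,12] else m,0,1)[0],key=cv2.contourArea)
print("spot via bbox",cv2.boundingRect(cs)); e=cv2.fitEllipse(cs);print(e,onz("top",(e[0][0]+295,e[0][1]+255),.012))
E
```

```text
[[  0   0  40  35 800]
 [  0   0  32  35 600]] [[20.5075     15.        ]
 [18.15666667 19.66666667]]
spot via bbox (0, 0, 32, 35)
((16.84975242614746, 18.93407440185547), (31.308948516845703, 36.625003814697266), 48.85127258300781) [0.47516176 0.03023052 0.012     ]
```

Call:
servo_tool([
  [[0, 0, -5, 0, 0, 0, 0.3], [0, 0, -15, 0, 0, 0, 0.3], [0, 0, -20, 0, 0, 0, 0.3], [0, 0, -20, 0, 0, 0, 0.3], [0, 0, -20, 0, 0, 0, 0.3], [10, 0, 0, 0, 0, 0, 0.3], [20, 0, 0, 0, 0, 0, 0.3], [30, 2, 0, 0, 0, 0, 0.3], [30, 2, 0, 0, 0, 0, 0.3], [30, 2, 0, 0, 0, 0, 0.3]],
])

```text
t: 13.4
ee_pos: [0.4799, 0.0267, 0.1463]
eef_rot: [-3.138, -0.0, 1.57]
force: [0.1, -0.0, -4.4]
width: 0.0579
grip_force: 30.0
```

Call:
servo_tool([
  [[30, 2, 0, 0, 0, 0, 0.3], [30, 2, 0, 0, 0, 0, 0.3], [30, 2, 0, 0, 0, 0, 0.3], [30, 2, 0, 0, 0, 0, 0.3], [30, 2, 0, 0, 0, 0, 0.3], [22, 1, 0, 0, 0, 0, 0.3], [15, 0, 0, 0, 0, 0, 0.3], [0, 0, 0, 0, 0, 0, 0.3], [0, 0, 0, 0, 0, 0, 0.3]],
])

```text
t: 14.3
ee_pos: [0.4916, 0.2116, 0.147]
eef_rot: [-3.14, 0.002, 1.572]
force: [-0.6, -0.3, -4.5]
width: 0.0579
grip_force: 30.0
```

Call:
servo_tool([
  [[0, 0, 20, 0, 0, 0, 0.3], [0, 0, 20, 0, 0, 0, 0.3], [0, 0, 20, 0, 0, 0, 0.3], [0, 0, 10, 0, 0, 0, 0.3], [0, 0, 4, 0, 0, 0, 0.3], [0, 0, 2, 0, 0, 0, 0.3], [0, 0, 1, 0, 0, 0, 0.3], [0, 0, 1, 0, 0, 0, 0.3], [0, 0, 1, 0, 0, 0, 0.3], [0, 0, 0, 0, 0, 0, 0.3]],
])

```text
t: 15.3
ee_pos: [0.4926, 0.2121, 0.0692]
eef_rot: [3.141, -0.0, 1.571]
force: [0.8, 1.0, -4.0]
width: 0.0576
grip_force: 30.0
```

Call:
servo_tool([
  [[0, 0, 1, 0, 0, 0, 0.3], [0, 0, 0, 0, 0, 0, 0.3]],
])

```text
t: 15.5
ee_pos: [0.4927, 0.2122, 0.0681]
eef_rot: [3.141, -0.0, 1.571]
force: [0.2, 0.1, -1.5]
width: 0.0578
grip_force: 30.0
```

Call:
servo_tool([
  [[0, 0, 0.7, 0, 0, 0, 0.3], [0, 0, 0, 0, 0, 0, 0.3], [0, 0, 0, 0, 0, 0, 0.7], [0, 0, 0, 0, 0, 0, 0.8], [0, 0, 0, 0, 0, 0, 1], [0, 0, 0, 0, 0, 0, 1], [0, 0, 0, 0, 0, 0, 1], [0, 0, 0, 0, 0, 0, 1], [0, 0, -15, 0, 0, 0, 1], [0, 0, -25, 0, 0, 0, 1]],
])

```text
t: 16.5
ee_pos: [0.4912, 0.2115, 0.1061]
eef_rot: [-3.138, 0.002, 1.571]
force: [0.1, 1.3, -0.1]
width: 0.0908
grip_force: 0.0
```

Call:
servo_tool([
  [[0, 0, -30, 0, 0, 0, 1], [0, 0, -30, 0, 0, 0, 1], [0, 0, -30, 0, 0, 0, 1], [0, 0, -30, 0, 0, 0, 1], [0, -30, 0, 0, 0, 0, 1], [0, -40, 0, 0, 0, 0, 1], [0, -40, 0, 0, 0, 0, 1], [0, -20, 0, 0, 0, 0, 1], [0, 0, 0, 0, 0, 0, 1]],
])

```text
t: 17.4
ee_pos: [0.36, 0.2117, 0.2274]
eef_rot: [-3.141, 0.0, 1.573]
force: [0.3, 0.8, 0.6]
width: 0.0911
grip_force: 0.0
```

```bash
python3 - <<'E'
from h import *
o=[]
for n,(x,y) in(("side",(250,120)),("top",(190,200))):
    im=capture(n)[:,:,::-1];cv2.imwrite(f"pics/{n}4.png",im);o.append(cv2.resize(im[y:y+170,x:x+170],None,fx=2.35,fy=2.35,interpolation=cv2.INTER_CUBIC))
cv2.imwrite("pics/c4.png",np.hstack(o))
E
```

```text
(no output)
```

View pics/c4.png

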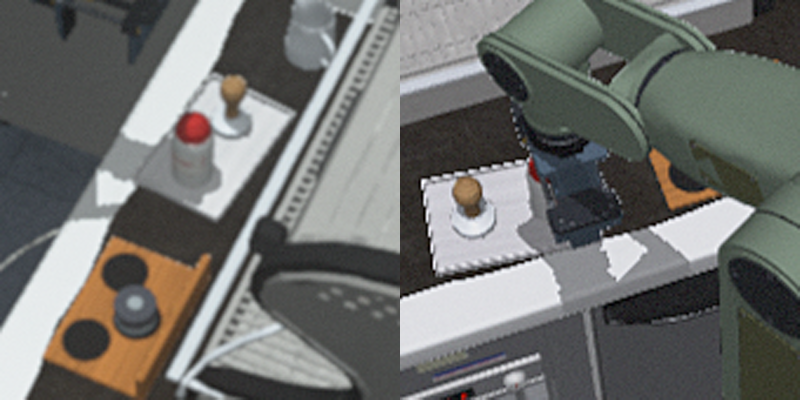

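Both blockers stand upright on the tray (shaker at side crop (193,160), tamper at (232,110)). Both front spots are clear at (125,272) and (87,338), and the leveler hasn't moved. Next I'll measure the spot centres and check the leveler.

```bash
python3 - <<'E'
from h import *
s=cv2.imread("pics/side4.png");u=cv2.resize(s,None,fx=4,fy=4,interpolation=cv2.INTER_CUBIC)
for k,(cx,cy) in {"tam":(303.2,235.5),"shk":(287,264)}.items():
    x0,y0=int(cx-13)*4,int(cy-12)*4;r=u[y0:y0+96,x0:x0+104];h=cv2.cvtColor(r,cv2.COLOR_BGR2HSV)
    m=(h[...,2]<85).astype(np.uint8);n,l,st,c=cv2.connectedComponentsWithStats(m);i=l[48,52]
    cs=max(cv2.findContours((l==i).astype(np.uint8),0,1)[0],key=cv2.contourArea);e=cv2.fitEllipse(cs)
    p=((e[0][0]+x0+.5)/4-.5,(e[0][1]+y0+.5)/4-.5);print(k,p,e[1],st[i],onz("side",p,.012))
x=lambda a:a
S=lambda a,b:((a+.5)/2.353-.5+250,(b+.5)/2.353-.5+120)
print(onz("side",S(133,303),.05))
E
```

```text
tam (302.66537952423096, 235.42809009552002) (60.26807403564453, 75.76031494140625) [  15   21   75   65 3625] [0.47831917 0.02091232 0.012     ]
shk (286.19426918029785, 264.2042045593262) (66.48928833007812, 76.83032989501953) [  12   17   78   68 4110] [ 0.47773069 -0.09580403  0.012     ]
[ 0.52025838 -0.03826477  0.05      ]
```

Call:
servo_tool([
  [[0, 0, 0, 0, 0, 0.145, 1], [0, 0, 0, 0, 0, 0.145, 1], [0, 0, 0, 0, 0, 0.145, 1], [0, 0, 0, 0, 0, 0.145, 1], [0, 0, 0, 0, 0, 0.145, 1], [0, 0, 0, 0, 0, 0.145, 1], [0, 0, 0, 0, 0, 0.145, 1], [0, 0, 0, 0, 0, 0.145, 1], [0, 0, 0, 0, 0, 0.145, 1], [0, 0, 0, 0, 0, 0.145, 1]],
])

```text
t: 18.5
ee_pos: [0.3641, 0.2122, 0.227]
eef_rot: [3.141, -0.0, 0.114]
force: [-0.6, -0.2, -0.3]
width: 0.0914
grip_force: 0.0
```

Call:
servo_tool([
  [[0, 0, 0, 0, 0, 0.123, 1], [20, 31, 0, 0, 0, 0, 1], [20, 31, 0, 0, 0, 0, 1], [20, 31, 0, 0, 0, 0, 1], [20, 31, 0, 0, 0, 0, 1], [20, 31, 0, 0, 0, 0, 1], [20, 31, 0, 0, 0, 0, 1], [20, 31, 0, 0, 0, 0, 1], [20, 31, 0, 0, 0, 0, 1], [0, 0, 0, 0, 0, 0, 1]],
])

```text
t: 19.5
ee_pos: [0.5254, -0.0404, 0.2264]
eef_rot: [3.14, -0.001, -0.007]
force: [-0.0, -0.2, -0.9]
width: 0.0913
grip_force: 0.0
```

Call:
servo_tool([
  [[-2, -3, 30, 0, 0, 0, 1], [0, 0, 35, 0, 0, 0, 1], [0, 0, 35, 0, 0, 0, 1], [0, 0, 35, 0, 0, 0, 1], [0, 0, 30, 0, 0, 0, 1], [0, 0, 20, 0, 0, 0, 1], [0, 0, 0, 0, 0, 0, 1], [0, 0, 0, 0, 0, 0, 1]],
])

```text
t: 20.3
ee_pos: [0.5206, -0.0333, 0.0423]
eef_rot: [3.142, -0.0, -0.002]
force: [0.1, 0.5, 0.6]
width: 0.0914
grip_force: 0.0
```

Call:
servo_tool([
  [[2, 4, 10, 0, 0, 0, 1], [0, 0, 10, 0, 0, 0, 1], [0, 0, 4, 0, 0, 0, 1], [0, 0, 0, 0, 0, 0, 1], [0, 0, 0, 0, 0, 0, 1]],
])

```text
t: 20.8
ee_pos: [0.522, -0.0373, 0.0183]
eef_rot: [3.142, -0.0, -0.002]
force: [0.0, -0.7, 0.6]
width: 0.091
grip_force: 0.0
```

```bash
python3 - <<'E'
from h import *
o=[]
for n,(x,y) in(("side",(260,200)),("top",(270,200))):
    im=capture(n)[:,:,::-1];cv2.imwrite(f"pics/{n}5.png",im);o.append(cv2.resize(im[y:y+100,x:x+100],None,fx=4,fy=4,interpolation=cv2.INTER_CUBIC))
cv2.imwrite("pics/c5.png",np.hstack(o))
E
```

```text
(no output)
```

View pics/c5.png

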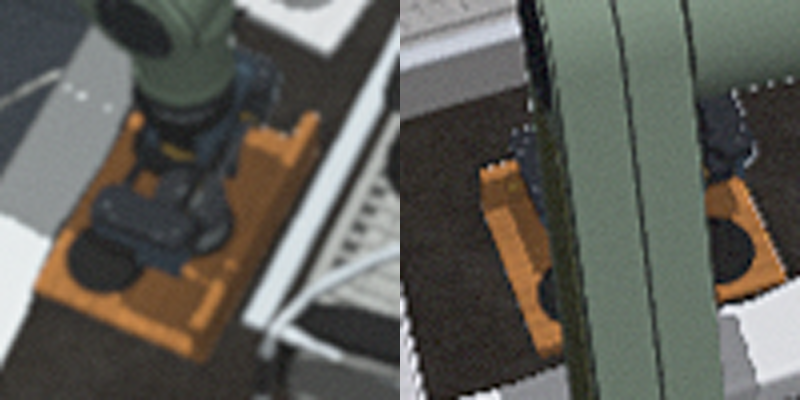

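The gripper sits around the leveler (side crop (205,210)), clear of the back wall, and there's no force. I'll close.

Call:
servo_tool([
  [[0, 0, 0, 0, 0, 0, 0.8], [0, 0, 0, 0, 0, 0, 0.7], [0, 0, 0, 0, 0, 0, 0.6], [0, 0, 0, 0, 0, 0, 0.5], [0, 0, 0, 0, 0, 0, 0.4], [0, 0, 0, 0, 0, 0, 0.3], [0, 0, 0, 0, 0, 0, 0.3], [0, 0, 0, 0, 0, 0, 0.3]],
])

```text
t: 21.7
ee_pos: [0.5219, -0.0372, 0.0183]
eef_rot: [-3.141, 0.0, -0.002]
force: [1.2, 0.6, 0.3]
width: 0.057
grip_force: 30.0
```

Call:
servo_tool([
  [[0, 0, -5, 0, 0, 0, 0.3], [0, 0, -15, 0, 0, 0, 0.3], [0, 0, -20, 0, 0, 0, 0.3], [0, 0, -25, 0, 0, 0, 0.3], [0, 0, -25, 0, 0, 0, 0.3], [0, 15, 0, 0, 0, 0, 0.3], [-2, 25, 0, 0, 0, 0, 0.3], [-3, 30, 0, 0, 0, 0, 0.3], [-3, 30, 0, 0, 0, 0, 0.3], [-3, 30, 0, 0, 0, 0, 0.3]],
])

```text
t: 22.7
ee_pos: [0.5094, -0.169, 0.1069]
eef_rot: [-3.142, 0.002, -0.002]
force: [0.8, 0.1, -2.0]
width: 0.0574
grip_force: 30.0
```

Call:
servo_tool([
  [[-3, 30, 0, 0, 0, 0, 0.3], [-3, 30, 0, 0, 0, 0, 0.3], [-3, 30, 0, 0, 0, 0, 0.3], [-3, 30, 0, 0, 0, 0, 0.3], [0, 15, 0, 0, 0, 0, 0.3], [0, 0, 0, 0, 0, 0, 0.3], [0, 0, 0, 0, 0, 0, 0.3]],
])

```text
t: 23.4
ee_pos: [0.4978, -0.3015, 0.1075]
eef_rot: [-3.14, 0.001, -0.003]
force: [-0.3, 0.1, -1.4]
width: 0.0569
grip_force: 30.0
```

```bash
python3 - <<'E'
from h import *
import time
o=[]
for n,(x,y) in(("side",(220,240)),("top",(340,170))):
    im=capture(n)[:,:,::-1];cv2.imwrite(f"pics/{n}6.png",im);o.append(cv2.resize(im[y:y+120,x:x+120],None,fx=3.3,fy=3.3,interpolation=cv2.INTER_CUBIC))
    print(state()["ee_pos"])
cv2.imwrite("pics/c6.png",np.hstack(o))
E
```

```text
[ 0.49799956 -0.30107353  0.10769587]
[ 0.49817405 -0.30089373  0.10791851]
```

View pics/c6.png

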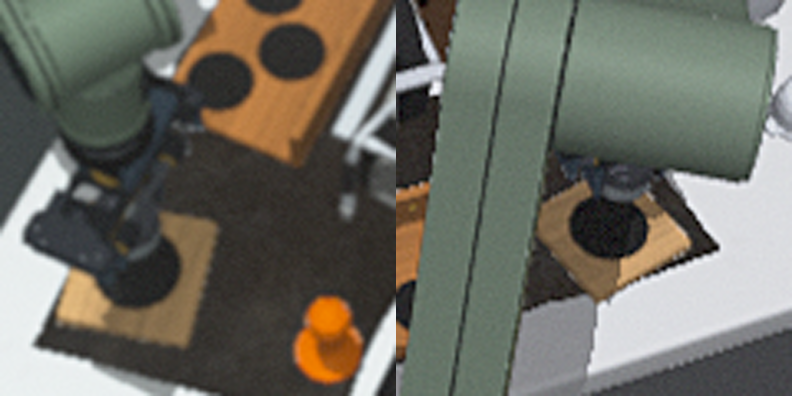

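The leveler is held above the block. The pad is visible at top crop (608,225), and the empty caddy back spot is at side crop (290,50). I'll cross-check the pad centre from the top view.

```bash
python3 - <<'E'
from h import *
t=cv2.imread("pics/top6.png");u=cv2.resize(t[220:256,385:425],None,fx=4,fy=4,interpolation=cv2.INTER_CUBIC)
m=(cv2.cvtColor(u,cv2.COLOR_BGR2GRAY)<60).astype(np.uint8)
m=cv2.morphologyEx(m,cv2.MORPH_OPEN,np.ones((9,9)))
n,l,st,c=cv2.connectedComponentsWithStats(m);i=l[72,72];print(st[i])
cs=max(cv2.findContours((l==i).astype(np.uint8),0,1)[0],key=cv2.contourArea);e=cv2.fitEllipse(cs);print(e)
p=((e[0][0]+.5)/4-.5+385,(e[0][1]+.5)/4-.5+220);print(p,onz("top",p,.018))
s=cv2.imread("pics/side6.png")
S=lambda a,b:((a+.5)/3.3-.5+220,(b+.5)/3.3-.5+240)
E
```

```text
[  26    0   98  114 6872]
((71.35685729980469, 60.69380187988281), (84.24516296386719, 125.92337036132812), 147.8634796142578)
(402.4642143249512, 234.7984504699707) [ 0.51057391 -0.30039136  0.018     ]
```

Call:
servo_tool([
  [[1, 1, 20, 0, 0, 0, 0.3], [0, 0, 20, 0, 0, 0, 0.3], [0, 0, 20, 0, 0, 0, 0.3], [0, 0, 14, 0, 0, 0, 0.3], [0, 0, 4, 0, 0, 0, 0.3], [0, 0, 2, 0, 0, 0, 0.3], [0, 0, 1, 0, 0, 0, 0.3], [0, 0, 0, 0, 0, 0, 0.3], [0, 0, 0, 0, 0, 0, 0.3]],
])

```text
t: 24.4
ee_pos: [0.4998, -0.3035, 0.028]
eef_rot: [3.141, -0.001, -0.002]
force: [0.3, 0.7, -2.0]
width: 0.057
grip_force: 30.0
```

```bash
python3 - <<'E'
from h import *
print(onz("top",(404.1-.5,238.5-.5),.018))
E
```

```text
[ 0.49770534 -0.29868146  0.018     ]
```

Call:
servo_tool([
  [[-2, -2, 2, 0, 0, 0, 0.3], [0, 0, 1, 0, 0, 0, 0.3], [0, 0, 0, 0, 0, 0, 0.3], [0, 0, 0, 0, 0, 0, 0.3]],
])

```text
t: 24.8
ee_pos: [0.4973, -0.3012, 0.0243]
eef_rot: [-3.142, 0.0, -0.002]
force: [-0.3, 0.1, -0.8]
width: 0.0572
grip_force: 30.0
```

Now touching, so I'll release and rise, then turn back to yaw π/2.

Call:
servo_tool([
  [[0, 0, 0.5, 0, 0, 0, 0.3], [0, 0, 0, 0, 0, 0, 0.3], [0, 0, 0, 0, 0, 0, 0.7], [0, 0, 0, 0, 0, 0, 0.8], [0, 0, 0, 0, 0, 0, 1], [0, 0, 0, 0, 0, 0, 1], [0, 0, 0, 0, 0, 0, 1], [0, 0, -15, 0, 0, 0, 1], [0, 0, -30, 0, 0, 0, 1], [0, 0, -35, 0, 0, 0, 1]],
])

```text
t: 25.8
ee_pos: [0.4966, -0.3008, 0.1035]
eef_rot: [-3.14, 0.003, -0.002]
force: [0.4, 0.2, -0.1]
width: 0.0915
grip_force: 0.0
```

Call:
servo_tool([
  [[0, 0, -35, 0, 0, 0, 1], [0, 0, -35, 0, 0, 0, 1], [0, 0, -35, 0, 0, 0, 1], [0, 0, -25, 0, 0, 0, 1], [0, -20, 0, 0, 0, 0, 1], [0, -35, 0, 0, 0, 0, 1], [0, -40, 0, 0, 0, 0, 1], [0, -40, 0, 0, 0, 0, 1], [0, -40, 0, 0, 0, 0, 1], [0, -25, 0, 0, 0, 0, 1]],
])

```text
t: 26.8
ee_pos: [0.4964, -0.0979, 0.2325]
eef_rot: [-3.14, 0.002, -0.0]
force: [0.2, 0.3, -0.6]
width: 0.0917
grip_force: 0.0
```

Call:
servo_tool([
  [[0, 0, 0, 0, 0, -0.143, 1], [0, 0, 0, 0, 0, -0.143, 1], [0, 0, 0, 0, 0, -0.143, 1], [0, 0, 0, 0, 0, -0.143, 1], [0, 0, 0, 0, 0, -0.143, 1], [0, 0, 0, 0, 0, -0.143, 1], [0, 0, 0, 0, 0, -0.143, 1], [0, 0, 0, 0, 0, -0.143, 1], [0, 0, 0, 0, 0, -0.143, 1], [0, 0, 0, 0, 0, -0.143, 1]],
])

```text
t: 27.8
ee_pos: [0.4968, -0.1003, 0.2324]
eef_rot: [-3.139, -0.0, 1.434]
force: [-0.1, -0.1, 0.3]
width: 0.0911
grip_force: 0.0
```

Call:
servo_tool([
  [[0, 0, 0, 0, 0, -0.143, 1], [0, 0, 0, 0, 0, 0, 1], [0, 0, 0, 0, 0, 0, 1]],
])

```text
t: 28.1
ee_pos: [0.4972, -0.1007, 0.2329]
eef_rot: [-3.14, -0.0, 1.568]
force: [0.2, 0.3, 0.2]
width: 0.091
grip_force: 0.0
```

```bash
python3 - <<'E'
from h import *
o=[]
for n,(x,y) in(("side",(220,240)),("top",(190,200))):
    im=capture(n)[:,:,::-1];cv2.imwrite(f"pics/{n}7.png",im);o.append(cv2.resize(im[y:y+120,x:x+120],None,fx=3.3,fy=3.3,interpolation=cv2.INTER_CUBIC))
cv2.imwrite("pics/c7.png",np.hstack(o))
E
```

```text
(no output)
```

View pics/c7.png

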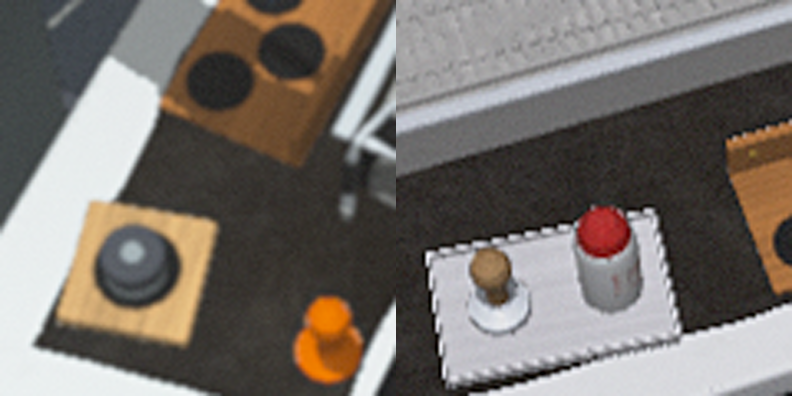

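The leveler sits flat on the pad, with its top disc at side crop (131,252) and a dark ring all round it. The shaker and tamper are upright on the tray. I'll check the centring numerically, then fetch the shaker.

```bash
python3 - <<'E'
from h import *
print(onz("side",(259.35,316.0),.056))
E
```

```text
[ 0.49715561 -0.30336146  0.056     ]
```

Call:
servo_tool([
  [[25, 0, 0, 0, 0, 0, 1], [36, 0, 0, 0, 0, 0, 1], [36, 0, 0, 0, 0, 0, 1], [36, 0, 0, 0, 0, 0, 1], [36, -1, 0, 0, 0, 0, 1], [36, -1, 0, 0, 0, 0, 1], [36, -1, 0, 0, 0, 0, 1], [36, -1, 0, 0, 0, 0, 1], [36, 0, 0, 0, 0, 0, 1], [0, 0, 0, 0, 0, 0, 1]],
])

```text
t: 29.2
ee_pos: [0.4936, 0.2155, 0.2333]
eef_rot: [-3.141, -0.002, 1.574]
force: [-0.4, -1.3, 0.2]
width: 0.0911
grip_force: 0.0
```

Call:
servo_tool([
  [[0, 0, 25, 0, 0, 0, 1], [0, 0, 25, 0, 0, 0, 1], [0, 0, 0, 0, 0, 0, 1], [0, 0, 0, 0, 0, 0, 1]],
])

```text
t: 29.6
ee_pos: [0.4939, 0.2113, 0.1839]
eef_rot: [-3.141, 0.0, 1.57]
force: [-0.4, -0.1, -0.4]
width: 0.0911
grip_force: 0.0
```

Call:
servo_tool([
  [[1, -1, 25, 0, 0, 0, 1], [0, 0, 35, 0, 0, 0, 1], [0, 0, 35, 0, 0, 0, 1], [0, 0, 21, 0, 0, 0, 1], [0, 0, 0, 0, 0, 0, 1], [0, 0, 0, 0, 0, 0, 1]],
])

```text
t: 30.2
ee_pos: [0.4942, 0.213, 0.0692]
eef_rot: [3.139, -0.001, 1.57]
force: [-0.4, 0.6, 0.4]
width: 0.0917
grip_force: 0.0
```

Call:
servo_tool([
  [[0, 0, 0, 0, 0, 0, 0.8], [0, 0, 0, 0, 0, 0, 0.7], [0, 0, 0, 0, 0, 0, 0.6], [0, 0, 0, 0, 0, 0, 0.5], [0, 0, 0, 0, 0, 0, 0.4], [0, 0, 0, 0, 0, 0, 0.3], [0, 0, 0, 0, 0, 0, 0.3], [0, 0, 0, 0, 0, 0, 0.3]],
])

```text
t: 31.0
ee_pos: [0.493, 0.2128, 0.0681]
eef_rot: [3.141, -0.0, 1.571]
force: [-1.2, -0.2, 5.5]
width: 0.0575
grip_force: 30.0
```

Call:
servo_tool([
  [[0, 0, -5, 0, 0, 0, 0.3], [0, 0, -15, 0, 0, 0, 0.3], [0, 0, -20, 0, 0, 0, 0.3], [0, 0, -20, 0, 0, 0, 0.3], [0, 0, -20, 0, 0, 0, 0.3], [-10, 0, 0, 0, 0, 0, 0.3], [-20, 0, 0, 0, 0, 0, 0.3], [-30, -2, 0, 0, 0, 0, 0.3], [-30, -2, 0, 0, 0, 0, 0.3], [-30, -2, 0, 0, 0, 0, 0.3]],
])

```text
t: 32.0
ee_pos: [0.4852, 0.0908, 0.1458]
eef_rot: [-3.138, 0.001, 1.571]
force: [1.5, 0.8, -3.4]
width: 0.0576
grip_force: 30.0
```

Call:
servo_tool([
  [[-30, -2, 0, 0, 0, 0, 0.3], [-30, -2, 0, 0, 0, 0, 0.3], [-30, -2, 0, 0, 0, 0, 0.3], [-30, -2, 0, 0, 0, 0, 0.3], [-30, -2, 0, 0, 0, 0, 0.3], [-22, -1, 0, 0, 0, 0, 0.3], [-15, 0, 0, 0, 0, 0, 0.3], [0, 0, 0, 0, 0, 0, 0.3], [0, 0, 0, 0, 0, 0, 0.3]],
])

```text
t: 32.9
ee_pos: [0.4746, -0.0943, 0.1465]
eef_rot: [-3.139, -0.001, 1.57]
force: [-0.1, 0.8, -2.5]
width: 0.0574
grip_force: 30.0
```

Call:
servo_tool([
  [[0, 0, 20, 0, 0, 0, 0.3], [0, 0, 20, 0, 0, 0, 0.3], [0, 0, 20, 0, 0, 0, 0.3], [0, 0, 10, 0, 0, 0, 0.3], [0, 0, 4, 0, 0, 0, 0.3], [0, 0, 0, 0, 0, 0, 0.3], [0, 0, 0, 0, 0, 0, 0.3]],
])

```text
t: 33.6
ee_pos: [0.4765, -0.0942, 0.0744]
eef_rot: [3.14, 0.0, 1.571]
force: [0.4, -0.1, -4.0]
width: 0.0577
grip_force: 30.0
```

Call:
servo_tool([
  [[-0.5, 0, 2, 0, 0, 0, 0.3], [0, 0, 2, 0, 0, 0, 0.3], [0, 0, 1, 0, 0, 0, 0.3], [0, 0, 0, 0, 0, 0, 0.3], [0, 0, 0, 0, 0, 0, 0.3]],
])

```text
t: 34.1
ee_pos: [0.4758, -0.0948, 0.0688]
eef_rot: [3.141, 0.0, 1.571]
force: [-0.7, -1.3, -4.1]
width: 0.0579
grip_force: 30.0
```

Call:
servo_tool([
  [[0, 0, 1, 0, 0, 0, 0.3], [0, 0, 0, 0, 0, 0, 0.3]],
])

```text
t: 34.3
ee_pos: [0.476, -0.0948, 0.0682]
eef_rot: [3.141, 0.0, 1.571]
force: [-0.6, -0.7, 0.2]
width: 0.0576
grip_force: 30.0
```

Call:
servo_tool([
  [[0, 0, 0.5, 0, 0, 0, 0.3], [0, 0, 0, 0, 0, 0, 0.7], [0, 0, 0, 0, 0, 0, 0.8], [0, 0, 0, 0, 0, 0, 1], [0, 0, 0, 0, 0, 0, 1], [0, 0, 0, 0, 0, 0, 1], [0, 0, -15, 0, 0, 0, 1], [0, 0, -25, 0, 0, 0, 1], [0, 0, -35, 0, 0, 0, 1], [0, 0, -35, 0, 0, 0, 1]],
])

```text
t: 35.3
ee_pos: [0.4754, -0.0947, 0.1781]
eef_rot: [-3.141, -0.0, 1.571]
force: [2.0, -0.6, -0.4]
width: 0.0913
grip_force: 0.0
```

Call:
servo_tool([
  [[0, 0, -35, 0, 0, 0, 1], [0, 0, -25, 0, 0, 0, 1], [32, 2, 0, 0, 0, 0, 1], [40, 3, 0, 0, 0, 0, 1], [40, 3, 0, 0, 0, 0, 1], [40, 3, 0, 0, 0, 0, 1], [40, 3, 0, 0, 0, 0, 1], [40, 3, 0, 0, 0, 0, 1], [40, 3, 0, 0, 0, 0, 1], [40, 3, 0, 0, 0, 0, 1]],
])

```text
t: 36.3
ee_pos: [0.4986, 0.2189, 0.2371]
eef_rot: [3.142, 0.0, 1.571]
force: [-0.1, -0.0, -0.3]
width: 0.0911
grip_force: 0.0
```

Call:
servo_tool([
  [[40, 3, 0, 0, 0, 0, 1], [40, 3, 0, 0, 0, 0, 1], [20, 3, 0, 0, 0, 0, 1], [0, 0, 10, 0, 0, 0, 1], [0, 0, 25, 0, 0, 0, 1], [0, 0, 0, 0, 0, 0, 1], [0, 0, 0, 0, 0, 0, 1]],
])

```text
t: 37.0
ee_pos: [0.5075, 0.3161, 0.2018]
eef_rot: [-3.14, 0.001, 1.57]
force: [0.4, -0.1, 0.5]
width: 0.0916
grip_force: 0.0
```

Target (0.5086, 0.3172, 0.064).

Call:
servo_tool([
  [[1, 1, 30, 0, 0, 0, 1], [0, 0, 35, 0, 0, 0, 1], [0, 0, 35, 0, 0, 0, 1], [0, 0, 25, 0, 0, 0, 1], [0, 0, 12, 0, 0, 0, 1], [0, 0, 0, 0, 0, 0, 1], [0, 0, 0, 0, 0, 0, 1]],
])

```text
t: 37.7
ee_pos: [0.51, 0.3186, 0.0668]
eef_rot: [3.139, -0.001, 1.57]
force: [-0.6, -0.1, 0.5]
width: 0.091
grip_force: 0.0
```

Call:
servo_tool([
  [[0, 0, 0, 0, 0, 0, 0.6], [0, 0, 0, 0, 0, 0, 0.5], [0, 0, 0, 0, 0, 0, 0.4], [0, 0, 0, 0, 0, 0, 0.3], [0, 0, 0, 0, 0, 0, 0.2], [0, 0, 0, 0, 0, 0, 0.1], [0, 0, 0, 0, 0, 0, 0], [0, 0, 0, 0, 0, 0, 0], [0, 0, 0, 0, 0, 0, 0]],
])

```text
t: 38.6
ee_pos: [0.5087, 0.3182, 0.0652]
eef_rot: [-3.141, 0.0, 1.571]
force: [-1.5, -0.6, 0.5]
width: 0.0353
grip_force: 30.0
```

Call:
servo_tool([
  [[0, 0, -5, 0, 0, 0, 0], [0, 0, -15, 0, 0, 0, 0], [0, 0, -20, 0, 0, 0, 0], [0, 0, -20, 0, 0, 0, 0], [0, 0, -20, 0, 0, 0, 0], [-10, -1, 0, 0, 0, 0, 0], [-20, -2, 0, 0, 0, 0, 0], [-30, -3, 0, 0, 0, 0, 0], [-30, -3, 0, 0, 0, 0, 0], [-30, -3, 0, 0, 0, 0, 0]],
])

```text
t: 39.6
ee_pos: [0.4948, 0.1951, 0.1433]
eef_rot: [-3.138, 0.002, 1.571]
force: [1.0, -1.1, -2.9]
width: 0.0353
grip_force: 30.0
```

Call:
servo_tool([
  [[-30, -3, 0, 0, 0, 0, 0], [-30, -3, 0, 0, 0, 0, 0], [-30, -3, 0, 0, 0, 0, 0], [-30, -3, 0, 0, 0, 0, 0], [-30, -3, 0, 0, 0, 0, 0], [-20, -2, 0, 0, 0, 0, 0], [-7, -1, 0, 0, 0, 0, 0], [0, 0, 0, 0, 0, 0, 0], [0, 0, 0, 0, 0, 0, 0]],
])

```text
t: 40.5
ee_pos: [0.4783, 0.0214, 0.1447]
eef_rot: [-3.141, -0.0, 1.57]
force: [-0.3, 0.8, -2.7]
width: 0.0353
grip_force: 30.0
```

Call:
servo_tool([
  [[0, 0, 20, 0, 0, 0, 0], [0, 0, 20, 0, 0, 0, 0], [0, 0, 20, 0, 0, 0, 0], [0, 0, 10, 0, 0, 0, 0], [0, 0, 4, 0, 0, 0, 0], [0, 0, 2, 0, 0, 0, 0], [0, 0, 0, 0, 0, 0, 0], [0, 0, 0, 0, 0, 0, 0]],
])

```text
t: 41.3
ee_pos: [0.4794, 0.0213, 0.0699]
eef_rot: [3.14, 0.0, 1.571]
force: [0.1, -0.2, -3.2]
width: 0.0351
grip_force: 30.0
```

Call:
servo_tool([
  [[0, -1, 2, 0, 0, 0, 0], [0, 0, 1, 0, 0, 0, 0], [0, 0, 1, 0, 0, 0, 0], [0, 0, 0, 0, 0, 0, 0], [0, 0, 0, 0, 0, 0, 0]],
])

```text
t: 41.8
ee_pos: [0.4779, 0.0212, 0.0652]
eef_rot: [3.142, 0.0, 1.571]
force: [-0.5, -0.1, -3.1]
width: 0.0348
grip_force: 30.0
```

Call:
servo_tool([
  [[0, 0, 1, 0, 0, 0, 0], [0, 0, 0, 0, 0, 0, 0]],
])

```text
t: 42.0
ee_pos: [0.4779, 0.0213, 0.0651]
eef_rot: [3.141, 0.0, 1.571]
force: [-2.1, 0.0, 4.9]
width: 0.0352
grip_force: 30.0
```

Contact. I'll release, rise and back off.

Call:
servo_tool([
  [[0, 0, 0, 0, 0, 0, 0.45], [0, 0, 0, 0, 0, 0, 0.6], [0, 0, 0, 0, 0, 0, 0.8], [0, 0, 0, 0, 0, 0, 1], [0, 0, 0, 0, 0, 0, 1], [0, 0, 0, 0, 0, 0, 1], [0, 0, -15, 0, 0, 0, 1], [0, 0, -30, 0, 0, 0, 1], [0, 0, -35, 0, 0, 0, 1], [0, 0, -35, 0, 0, 0, 1]],
])

```text
t: 43.0
ee_pos: [0.4775, 0.0212, 0.1803]
eef_rot: [-3.141, 0.0, 1.571]
force: [1.4, -0.2, 0.4]
width: 0.0913
grip_force: 0.0
```

Call:
servo_tool([
  [[0, 0, -30, 0, 0, 0, 1], [0, 0, -30, 0, 0, 0, 1], [25, -10, 0, 0, 0, 0, 1], [35, -10, 0, 0, 0, 0, 1], [40, -10, 0, 0, 0, 0, 1], [40, -10, 0, 0, 0, 0, 1], [40, -10, 0, 0, 0, 0, 1], [40, -10, 0, 0, 0, 0, 1], [40, -10, 0, 0, 0, 0, 1], [20, 0, 0, 0, 0, 0, 1]],
])

```text
t: 44.0
ee_pos: [0.4064, 0.3039, 0.2391]
eef_rot: [-3.141, -0.001, 1.574]
force: [0.3, -0.9, -0.1]
width: 0.0915
grip_force: 0.0
```

```bash
python3 - <<'E'
from h import *
o=[]
for n,(x,y) in(("side",(230,200)),("top",(270,180))):
    im=capture(n)[:,:,::-1];cv2.imwrite(f"pics/{n}8.png",im);o.append(cv2.resize(im[y:y+140,x:x+140],None,fx=2.8,fy=2.8,interpolation=cv2.INTER_CUBIC))
cv2.imwrite("pics/c8.png",np.hstack(o))
s,t=(cv2.imread(f"pics/{n}8.png") for n in("side","top"))
a,b=[blob(i,(0,170,90),(6,255,255),bx) for i,bx in((s,(270,230,300,260)),(t,(335,230,365,260)))]
print("cap",a[:2],b[:2],tri(a[0],b[0]))
for nm,bx,bt in(("tam",(290,208,320,246),(300,250,330,285)),):
  for n,x in(("side",bx),("top",bt)):
    d=[]
    for k in(0,8):
        i=cv2.imread(f"pics/{n}{k}.png")[x[1]:x[3],x[0]:x[2]];d.append(cv2.cvtColor(i,cv2.COLOR_BGR2GRAY).astype(np.float32))
    print(nm,n,cv2.phaseCorrelate(d[0],d[1],cv2.createHanningWindow(d[0].shape[::-1],cv2.CV_32F)))
E
```

```text
Traceback (most recent call last):
  File "h.py", line 14, in blob
    m=cv2.inRange(h,lo,hi);n,l,s,c=cv2.connectedComponentsWithStats(m);i=1+s[1:,4].argmax()
                                                                           ~~~~~~~~~~~~~~^^
ValueError: attempt to get argmax of an empty sequence
```

View pics/c8.png

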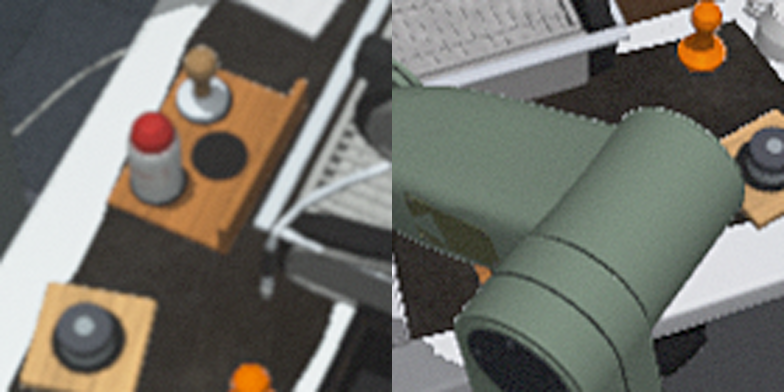

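The shaker (side crop (155,165)) and the tamper (202,90) are upright on their spots, and the leveler is on the pad (88,335). The arm blocks the top view, so I'll compare against the start in the side view.

```bash
python3 - <<'E'
from h import *
a,b=(cv2.imread(f"pics/side{k}.png") for k in(0,8))
for n,bx in(("shk",(270,230,300,260)),):
    p,q=[blob(i,(0,170,90),(6,255,255),bx)[0] for i in(a,b)];print("cap",p,q,onz("side",p,.1152),onz("side",q,.1152))
x0,y0,x1,y1=292,213,311,240
T=b[y0+2:y1-2,x0+2:x1-2]
def sub(tmpl,img):
    r=cv2.matchTemplate(cv2.resize(img,None,fx=8,fy=8,interpolation=2),cv2.resize(tmpl,None,fx=8,fy=8,interpolation=2),cv2.TM_CCOEFF_NORMED);_,v,_,m=cv2.minMaxLoc(r);return v,(m[0]/8-4,m[1]/8-4)
print("tamper old-new px",sub(T,a[y0-2:y1+2,x0-2:x1+2]))
T=b[y0:y1,270:300][:,:];T=b[238:274,275:298];print("shaker",sub(T,a[234:278,271:302]))
E
```

```text
cap [283.76377953 246.74015748] [283.87878788 246.79545455] [ 0.47508339 -0.0954063   0.1152    ] [ 0.47547993 -0.0954339   0.1152    ]
tamper old-new px (0.9890780448913574, (0.125, 0.0))
shaker (0.9951217174530029, (0.0, 0.0))
```

Both are back within about 0.5 mm, so I'll hand in.

```bash
python3 -c "
from bench import *
print(job_done())"
```

```text
the job is handed in; nothing more can be done
None
```

The job is handed in: the leveler lies flat on the rubber pad, within about 3 mm of its centre, and the shaker and tamper are back upright within about 0.5 mm of their starting spots, after about 44 s of robot time.

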